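Fit the pull handle and hold the spring jaw open

TASK

Fit the loose red pull handle squarely and fully down onto the square stub of the spring-closed shell clamp, with the jaw still shut. Then, by that handle, pull the jaw open until its white pointer stands level with the red mark on the edge of the clamp, and finish while still gripping the handle and holding the jaw there against its spring. Leave the shell, the file and the polishing bar where they lie.

Things in the scene. Friction and masses are not known exactly. Their poses are not given: they have to be found in the camera images.
- pull_handle: Loose upright pull handle, 60 mm high, 0.12 kg. Origin: centre of its underside, z up. Aluminium hub 36 x 36 x 28 mm with a blind square bore 16 x 16 mm, 23 mm deep, open below, sides along the handle's x and y, mouth chamfered 2 mm; above it a red grip bar, 50 mm along x, 18 mm along y, from z = 28 to 60 mm. Any of the four quarter turns fits the stub.
- clamp_bed: Grey clamp bed fixed to the bench: 200 mm along its x, 84 along y, 12 thick; origin at the centre of its underside. Fixed jaw, 48 mm high, at the +x end; tail block, 30 mm high, at the -x end, roughly towards the robot. It carries the dark jaw slide (top 30 mm above the bench; upright front 47 mm high at x = 54 to 69 mm when shut).
- jaw (a joint): Travel of the jaw slide, m: 0 shut (pressed against the fixed jaw by its spring), up to 0.055 pulled out along the bed's -x. The spring pulls it shut with about 4 N at 0, rising by 1.8 N for each 10 mm; it shuts by itself when let go.
- stub_base (a point): Foot of the square stub, its centre, on the jaw slide's top (30 mm above the bench); moves with the jaw. The upright steel stub is 14 x 14 mm, 20 mm high, top edges chamfered, sides along the bed's x and y. The underside of a fully seated handle rests at this height. Axes as the bed's.
- pointer (a point): Index line of the white pointer at the left (+y) edge of the jaw slide; moves with the jaw. Axes as the bed's.
- mark (a point): Index line of the red mark, a clip on the bed's left (+y) edge that stays where it is; the jaw is at the mark when the pointer's x along the bed equals this point's. This takes 25 to 45 mm of pull. Axes as the bed's.
- shell_blank_1: Pearl-shell blank, 90 x 111 x 13 mm, lying loose beyond the clamp; leave alone.
- needle_file_1: Needle file, 155 mm long, lying loose in front of the clamp; leave alone.
- polish_bar: Green polishing bar, 26 x 62 x 24 mm, lying loose to the left behind the clamp; leave alone.
Things that resemble listed ones, but are neither listed nor needed, are in the scene too. What is meant by the pull_handle is not blue, and is the larger of those in its own colour.

How it is judged:
By the outcome, as a careful person would: the job done as asked, in the order asked, and still so for the second after the job is handed in, while the arm keeps its last pose, push and grip.
It also fails if it takes over 58 s, if anything falls off the work surface, if the arm or the gripper's body presses on something with over 40 N, if the wrist force passes 120 N, or if a joint passes its speed limit or range.

ROBOT

A 6-joint arm with a two-finger parallel gripper is mounted at the origin on a cart in front of the work surface, level with it; the furniture and walls round the work are solid. World frame = base frame: x ahead of the robot, y to its left, z up, the work surface at z = 0. Lengths are in m, angles in rad, forces in N, time in s.
With the tool pointing down it reaches from about 0.35 to 0.875 m from the base axis. Payload 4.2 kg.
Tool frame: the origin (TCP) lies at the centre of the arm's flange, where the gripper is bolted on; the fingertips stand 173 mm ahead of it and the grasp point (between the pads) lies 155 mm ahead of it; z points along the fingers, x is the direction in which the jaws open and shut, and the axes are right-handed (so a half turn about z gives the same grasp; the last joint's range is limited). The gripper opens to 85 mm and grips with 20 to 120 N. Pads are 22 mm wide; open, the fingers measure 114 mm over their backs; the gripper's body (76 mm by 85 mm) begins 54 mm behind the grasp point. The pads swing forward as they close: fully open they stand 13 mm farther back than shut.
Start: joints at [1.372, 0.385, 0.008, 0, -1.194, -0.259], TCP at [0.276, 0.561, 0.405] pointing down, gripper open.
Joint ranges: [-3.14, 3.14], [-1.21, 2.06], [-1.07, 1.41], [-3.16, 2.05], [-2.99, -0.16], [-3.1, 3.1]. Speed limits (rad/s): [2.79, 2.79, 3.14, 3.14, 3.14, 3.14].

INTERFACE

Orientations are given as a unit quaternion [x, y, z, w].
In Python, from station import manip gives the robot as it stands.
- The arm moves only by the shell command python3 -m jog 'ROWS' [FORCE]. ROWS is JSON, a list of rows, each a list of 7 numbers: the shift along the world's x, y, z in m, then the turn, a rotation vector about the world's x, y, z in degrees, then the opening, from 0 (shut) to 1 (fully open). In form: [[dx, dy, dz, ax, ay, az, hand], ...]. A call has 1 to 5 rows; each row is the pose to reach, as a shift and turn from the pose commanded when the call began; what a row does not reach only later rows make up. A row lasts 1/12 s, in which the tool goes at most 41.7 mm and 7.16 degrees, less where a joint would pass 70% of its speed; a pose out of reach is approached as far as the arm can. A call with a gripper value outside its range is refused whole. The fingers move at their own pace and stop on an object; FORCE is the grip in N (left out, the last holds). Time passes only in rows, so rows that repeat a pose let the fingers close. It gives the time, the measured TCP pose, the force and the opening at its end, in the units of the state.
- manip.get_obs(): the state, without advancing time (a new reading comes with each control period).
- manip.camera(name): name is "scene" or "side" or "wrist"; returns the picture (480x640x3 uint8, red, green, blue); there is no depth.
- manip.camera_info(name): a dict with "vfov" (degrees; the focal length in pixels is half the picture's height over the tangent of half this angle, whatever the lens; pixels are square), "cx", "cy" (the principal point, pixels), "R" (3x3) and "t" (3): a world point X has camera coordinates R X + t. Camera axes: x right, y down, z forward; pixel columns grow to the right and rows downward; lengths in m; the calibration is good to about 2 mm. A picture is of the moment at which its call begins: read the wrist's pose just before it. camera_info takes no time and is no camera call; for the wrist camera it gives the pose at the moment of the call.
- manip.sign_off(): hands the job in, once; it reports no verdict.
The state is a dict: "time": time; "joint_pos": joint angles; "joint_velocities": joint speeds; "joint_torque": joint torques, N m; "tcp_pos": TCP position; "ee_rot": TCP orientation; "contact_force": force on the tool from outside, world axes, zero at the start; "moment": the same for the moment, N m; "width": opening from 0.0 (shut) to 1.0 (fully open).
Only numpy, scipy, OpenCV 4.12 (cv2) and the standard library are available. Lean on these libraries where they do the work, as an engineer would, in place of code of your own. Each camera call takes 0.05 s, during which the arm holds its last target.

## Working session

There is one attempt and no reset: what is moved stays moved. The work goes in short steps, Python scripts to look and compute and a shell command to move; the robot and the scene stay as the last step left them, time stands still between calls to the robot, and variables do not carry over. Pictures are saved under pics/ and viewed, and the job is handed in when it is done.

```bash
ls; mkdir -p pics; python3 - <<'E'
from station import manip
import cv2
print(manip.get_obs())
for n in ["scene","side","wrist"]:
    i=manip.camera_info(n);print(n,i)
    cv2.imwrite(f"pics/{n}0.png",manip.camera(n)[:,:,::-1])
E
```

```text
pics
{'time': 0.0, 'joint_pos': array([ 1.37159590e+00,  3.85538348e-01,  6.62266979e-03, -5.56878153e-04,
       -1.19403047e+00, -2.58581467e-01]), 'joint_velocities': array([ 0.00065817, -0.00073474,  0.00121056, -0.00130387, -0.00023118,
       -0.0005123 ]), 'joint_torque': array([-3.97905260e-04, -3.92289877e+01,  1.88394517e+01,  4.18602750e+00,
       -4.77122376e-03,  1.02427762e-05]), 'tcp_pos': array([0.27610279, 0.56046149, 0.40362235]), 'ee_rot': array([-5.28136137e-01,  8.49158995e-01, -6.04818336e-04, -9.25526567e-04]), 'contact_force': array([-0.3054125 , -0.081421  ,  0.48465909]), 'moment': array([-0.04318915, -0.02407932,  0.03435788]), 'width': 1.0002818914932194}
scene {'vfov': 54.86241381818205, 'cx': 326.8020127437, 'cy': 233.36437611053893, 'R': array([[ 0.64424936, -0.76457068,  0.01935042],
       [-0.44889587, -0.3984949 , -0.79980892],
       [ 0.61922149,  0.50659006, -0.59994271]]), 't': array([-0.37931208,  0.26255343,  0.54345001])}
side {'vfov': 45.10824704859688, 'cx': 316.1363178268368, 'cy': 241.59452494820908, 'R': array([[-0.52336073, -0.85209986,  0.00440163],
       [-0.73486485,  0.4487279 , -0.50854392],
       [ 0.43135507, -0.26938652, -0.8610248 ]]), 't': array([0.26171305, 0.45111036, 0.92324637])}
wrist {'vfov': 70.8099114391147, 'cx': 320.889899523008, 'cy': 236.70306333519088, 'R': array([[-0.44136928, -0.89732456,  0.00133556],
       [-0.84948223,  0.41831553,  0.32154636],
       [-0.28909013,  0.14078616, -0.94689289]]), 't': array([ 0.62447107, -0.0403031 ,  0.38205745])}
```

View pics/scene0.png

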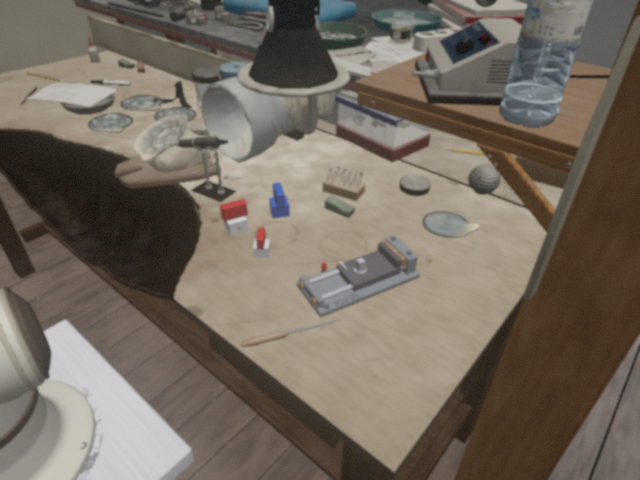

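View pics/side0.png

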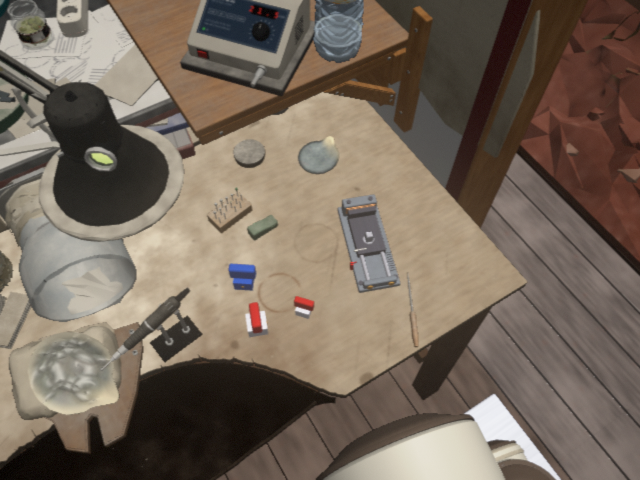

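View pics/wrist0.png

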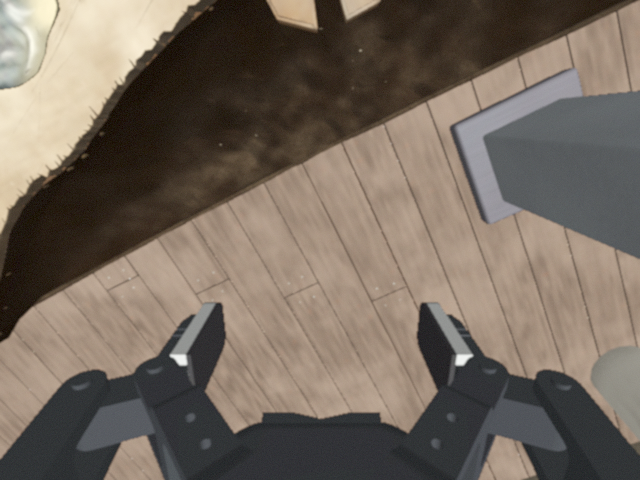

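Candidates for the handle are: the larger red one at scene (235,215) / side (256,318), the smaller red one at scene (261,240) / side (303,305), and the blue one at scene (279,202) / side (242,275). The larger red one fits the description. I'll check it in close crops.

```bash
cat > h.py <<'E'
import numpy as np, cv2
from station import manip
def cam(n,i=None):
    i=i or manip.camera_info(n); f=240/np.tan(np.radians(i['vfov']/2)); return f,i['cx'],i['cy'],np.array(i['R']),np.array(i['t'])
def pz(n,u,v,z,i=None):
    f,cx,cy,R,t=cam(n,i); d=R.T@np.array([(u-cx)/f,(v-cy)/f,1]); c=-R.T@t; return c+d*(z-c[2])/d[2]
def proj(n,X,i=None):
    f,cx,cy,R,t=cam(n,i); p=R@np.array(X)+t; return np.array([f*p[0]/p[2]+cx,f*p[1]/p[2]+cy])
def tri(obs):
    A=[];b=[]
    for n,u,v in obs:
        f,cx,cy,R,t=cam(n); d=R.T@np.array([(u-cx)/f,(v-cy)/f,1]); d/=np.linalg.norm(d); c=-R.T@t; P=np.eye(3)-np.outer(d,d); A.append(P);b.append(P@c)
    return np.linalg.lstsq(np.vstack(A),np.hstack(b),rcond=None)[0]
def crop(img,x0,y0,w,h,s): return cv2.resize(img[y0:y0+h,x0:x0+w],None,fx=s,fy=s,interpolation=cv2.INTER_CUBIC)
E
python3 - <<'E'
from h import *
a=cv2.imread("pics/side0.png");b=cv2.imread("pics/scene0.png")
cv2.imwrite("pics/c1.png",np.vstack([crop(a,215,260,110,80,5),crop(b,205,180,110,80,5)])[:,:][:800] if 0 else np.hstack([crop(a,225,260,100,80,4),crop(b,205,180,100,80,4)]))
cv2.imwrite("pics/c2.png",crop(a,325,185,90,120,5))
cv2.imwrite("pics/c3.png",crop(b,290,225,140,95,5))
for q in [("side",256,318),("side",303,305),("side",242,275),("side",369,237)]: print(q,pz(*q,0.03))
E
```

```text
('side', 256, 318) [0.48586481 0.13948249 0.03      ]
('side', 303, 305) [0.46301244 0.05180841 0.03      ]
('side', 242, 275) [0.57855703 0.11977597 0.03      ]
('side', 369, 237) [ 0.52164206 -0.13758128  0.03      ]
```

View pics/c1.png

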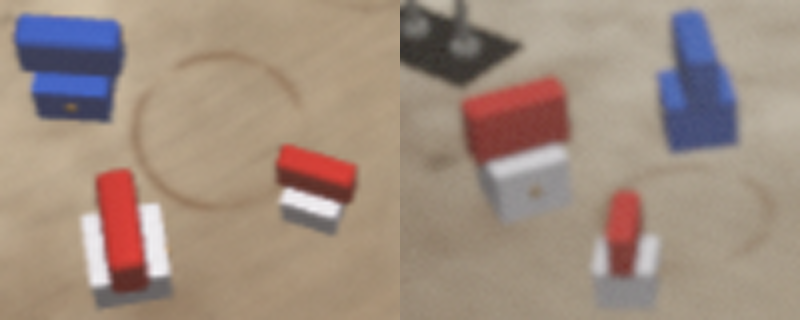

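View pics/c2.png

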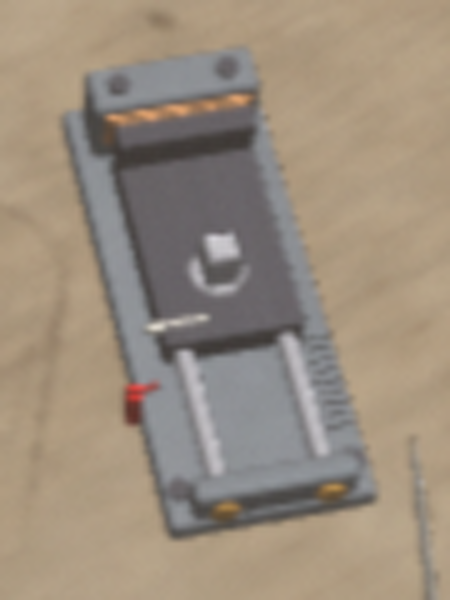

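View pics/c3.png

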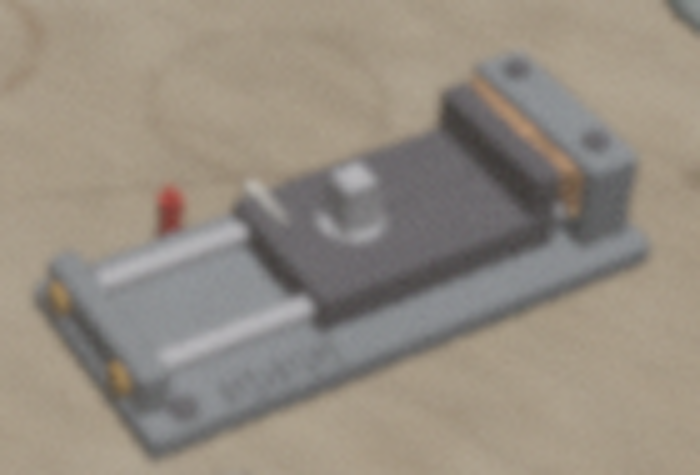

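The crops show the larger red handle standing upright at side (255,315), white hub below and bar roughly along the image's vertical. The clamp stub top is at about side (369,234), the white pointer at (355,250) and the red mark at (354,263). Next I'll work out coarse poses and how the wrist camera is mounted.

```bash
cat >> h.py <<'E'
from scipy.spatial.transform import Rotation as Ro
E
python3 - <<'E'
from h import *
P=[pz("side",*q,.06) for q in [(250,303),(257.75,302.5),(261.25,325.5),(253,327)]]
P=np.array(P);print(P,P.mean(0));d=(P[0]+P[1]-P[2]-P[3])/2;print("bar len",np.linalg.norm(d),"yaw",np.degrees(np.arctan2(d[1],d[0])))
s=lambda u,v:(325+u/5,185+v/5); c=lambda u,v:(290+u/5,225+v/5)
B=[pz("side",*s(*q),.012) for q in [(65,112),(170,528),(375,493)]];print(np.array(B))
e=B[0]-B[1];print("bed yaw",np.degrees(np.arctan2(e[1],e[0])),np.linalg.norm(e))
print("bed centre",(B[0]+B[2])/2)
print("stub",pz("side",*s(221,243),.05),pz("scene",*c(354,180),.05),tri([("side",*s(221,243)),("scene",*c(354,180))]))
print("mark",tri([("side",*s(140,388)),("scene",*c(171,195))]))
o=manip.get_obs();i=manip.camera_info("wrist");R=Ro.from_quat(o['ee_rot']).as_matrix()
cc=-i['R'].T@i['t'];print("cam in tool",R.T@(cc-o['tcp_pos']),"\n",R.T@i['R'].T);print("tool\n",R)
# camera calibration check: grasp
print(proj("wrist",o['tcp_pos']+R@[0,0,.173]))
E
```

```text
[[0.50488608 0.13864847 0.06      ]
 [0.49840426 0.12613965 0.06      ]
 [0.45576399 0.14231165 0.06      ]
 [0.46091669 0.15620659 0.06      ]] [0.47999276 0.14082659 0.06      ]
bar len 0.04647299249741724 yaw -21.278420248964125
[[ 0.62409418 -0.13016421  0.012     ]
 [ 0.43967144 -0.06023752  0.012     ]
 [ 0.41052371 -0.13686659  0.012     ]]
bed yaw -20.764983827086194 0.19723460258390338
bed centre [ 0.51730895 -0.1335154   0.012     ]
stub [ 0.51882631 -0.13413271  0.05      ] [ 0.51407837 -0.13507786  0.05      ] [ 0.51801874 -0.13392394  0.04814883]
mark [ 0.48948365 -0.07821947  0.02782906]
cam in tool [-0.00027916 -0.08429076  0.02985097] 
 [[ 9.99999460e-01  9.85905978e-04 -3.28793773e-04]
 [-8.27741821e-04  9.46850422e-01  3.21673116e-01]
 [ 6.28457971e-04 -3.21672670e-01  9.46850726e-01]]
tool
 [[-4.42082572e-01 -8.96974150e-01 -6.10840290e-04]
 [-8.96972809e-01  4.42082972e-01 -1.55729961e-03]
 [ 1.66689959e-03 -1.40547888e-04 -9.99998601e-01]]
[321.51131449 306.79267116]
```

```bash
python3 -m jog '[[0.018,-0.037,0,0,0,1,1],[0.036,-0.074,0,0,0,2,1],[0.054,-0.111,0,0,0,3,1],[0.072,-0.148,0,0,0,4,1],[0.09,-0.185,0,0,0,5,1]]'
```

```text
time: 0.57
tcp_pos: [0.3665, 0.3738, 0.4044]
ee_rot: [-0.565, 0.825, -0.0, -0.0]
contact_force: [0.4, -0.1, -0.0]
width: 1.0
```

```bash
python3 -m jog '[[0.018,-0.037,0,0,0,0,1],[0.036,-0.074,0,0,0,0,1],[0.054,-0.111,0,0,0,0,1],[0.072,-0.148,0,0,0,0,1],[0.09,-0.185,0,0,0,0,1]]'
```

```text
time: 0.98
tcp_pos: [0.4564, 0.1886, 0.4048]
ee_rot: [-0.565, 0.825, 0.0, 0.0]
contact_force: [1.1, 0.7, 0.5]
width: 1.004
```

```bash
python3 -m jog '[[0.012,-0.025,-0.03,0,0,0,1],[0.024,-0.05,-0.05,0,0,0,1],[0.024,-0.05,-0.07,0,0,0,1],[0.024,-0.05,-0.07,0,0,0,1]]'; python3 - <<'E'
from h import *
o=manip.get_obs();print(o['time'],o['tcp_pos'])
cv2.imwrite("pics/w1.png",manip.camera("wrist")[:,:,::-1])
E
```

```text
time: 1.32
tcp_pos: [0.4793, 0.1385, 0.3306]
ee_rot: [-0.563, 0.826, 0.001, -0.005]
contact_force: [-1.1, -0.6, -0.6]
width: 1.0
1.3167 [0.47929492 0.13845759 0.33062492]
```

View pics/w1.png

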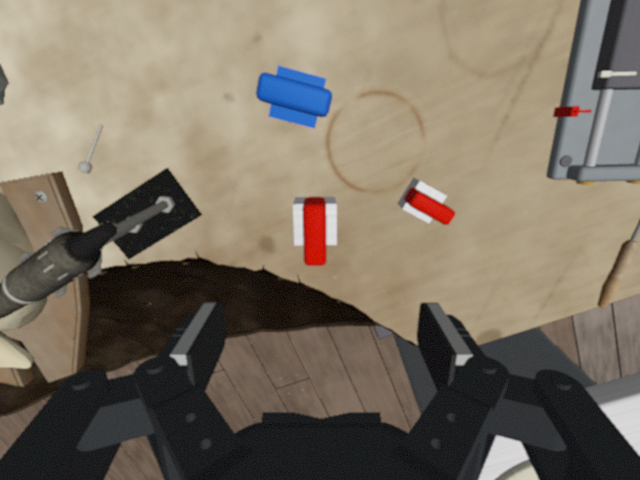

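The wrist view shows the larger red handle at about (315,230), almost aligned with the jaws, with the small red one at (430,205) and the blue one at (295,97). I'll measure the handle more closely.

```bash
python3 - <<'E'
from h import *
o=manip.get_obs();print(o['time'],o['tcp_pos'],Ro.from_quat(o['ee_rot']).as_matrix()[:,0])
i=manip.camera_info("wrist");a=manip.camera("wrist")[:,:,::-1];cv2.imwrite("pics/w2.png",a)
cv2.imwrite("pics/w2c.png",crop(a,275,185,80,90,6))
import pickle;pickle.dump((i,o),open("w2.pkl","wb"))
E
```

```text
1.3667 [0.47987386 0.13966385 0.33288501] [-0.36377179 -0.93147831  0.00427025]
```

View pics/w2c.png

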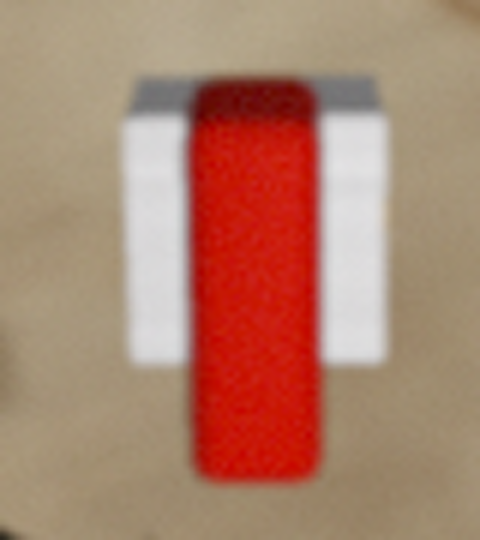

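```bash
python3 - <<'E'
from h import *
import pickle;i,o=pickle.load(open("w2.pkl","rb"))
for z,qs in [(.06,[(190,118),(317,118),(323,482),(196,482)]),(.028,[(124,115),(387,115),(389,364),(128,364)])]:
    P=np.array([pz("w",275+u/6,185+v/6,z,i) for u,v in qs]);d=(P[0]+P[1]-P[2]-P[3])/2;print(P.mean(0),np.linalg.norm(d),np.linalg.norm(P[1]-P[0]),np.degrees(np.arctan2(d[1],d[0])))
o=manip.get_obs();R=Ro.from_quat(o['ee_rot']).as_matrix();print("grasp",o['tcp_pos']+R@[0,0,.155],R[:,2],"toolx yaw",np.degrees(np.arctan2(R[1,0],R[0,0])))
E
```

```text
[0.48181401 0.14047289 0.06      ] 0.048641589145183975 0.015582911972943744 -20.560713431780048
[0.48055723 0.14107478 0.028     ] 0.03688000895285364 0.03650566760875043 -20.78983679954275
grasp [0.480198   0.14045042 0.17959373] [-9.55773445e-04 -1.15129963e-03 -9.99998881e-01] toolx yaw -111.22794271946965
```

```bash
python3 -m jog '[[0.001,0,-0.03,0,0,0.5,0.55],[0.001,0,-0.06,0,0,0.5,0.55],[0.001,0,-0.09,0,0,0.5,0.55],[0.001,0,-0.11,0,0,0.5,0.55]]' 50; python3 - <<'E'
from h import *
o=manip.get_obs();print(o['time'],o['tcp_pos'],o['contact_force'],o['width'])
cv2.imwrite("pics/w3.png",manip.camera("wrist")[:,:,::-1])
E
```

```text
time: 1.75
tcp_pos: [0.4811, 0.1418, 0.2243]
ee_rot: [-0.569, 0.822, 0.0, 0.001]
contact_force: [0.5, -0.2, -0.1]
width: 0.549
1.75 [0.4810688  0.14180785 0.22425023] [ 0.49205917 -0.18600035 -0.07803127] 0.5490332720307309
```

View pics/w3.png

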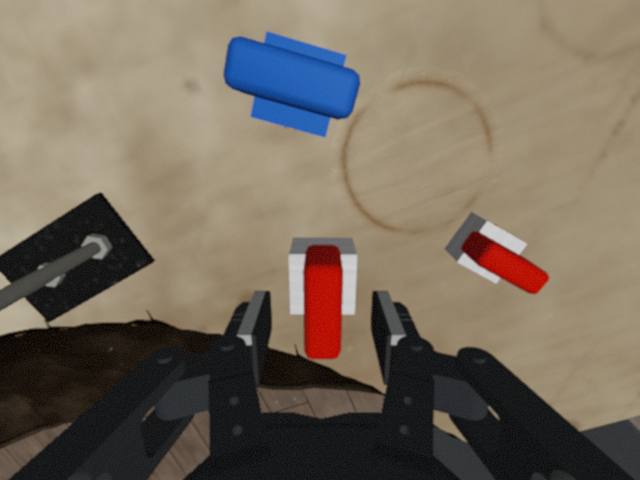

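The handle is centred between the pads, with the bar at (322,300). Descending and closing.

```bash
python3 -m jog '[[0,-0.0005,-0.012,0,0,0,0.55],[0,-0.0005,-0.02,0,0,0,0.55],[0,-0.0005,-0.02,0,0,0,0.55],[0,-0.0005,-0.02,0,0,0,0.1],[0,-0.0005,-0.02,0,0,0,0.1]]' 60 && python3 -m jog '[[0,0,0,0,0,0,0.0],[0,0,0,0,0,0,0.0],[0,0,0,0,0,0,0.0],[0,0,0,0,0,0,0.0]]' 60
```

```text
time: 2.22
tcp_pos: [0.4817, 0.1408, 0.206]
ee_rot: [-0.569, 0.823, -0.0, 0.001]
contact_force: [-1.1, -0.2, 0.7]
width: 0.28
time: 2.55
tcp_pos: [0.4818, 0.1406, 0.2062]
ee_rot: [-0.569, 0.823, -0.0, 0.002]
contact_force: [-0.7, 1.1, 6.0]
width: 0.199
```

```bash
python3 -m jog '[[0,0,0.03,0,0,0,0.0],[0,0,0.06,0,0,0,0.0],[0,0,0.1,0,0,0,0],[0,0,0.12,0,0,0,0]]' 60; python3 - <<'E'
from h import *
i=manip.camera_info("wrist");o=manip.get_obs();print(o['time'],o['tcp_pos'],o['contact_force'],o['width'])
a=manip.camera("wrist")[:,:,::-1]
cv2.imwrite("pics/w4.png",a)
E
```

```text
time: 2.88
tcp_pos: [0.4817, 0.1402, 0.3289]
ee_rot: [-0.569, 0.823, -0.001, 0.003]
contact_force: [0.8, 0.8, -1.2]
width: 0.203
2.8833 [0.48168248 0.14023385 0.32886957] [ 0.80818014  0.76294923 -1.15964558] 0.2027510189222978
```

View pics/w4.png

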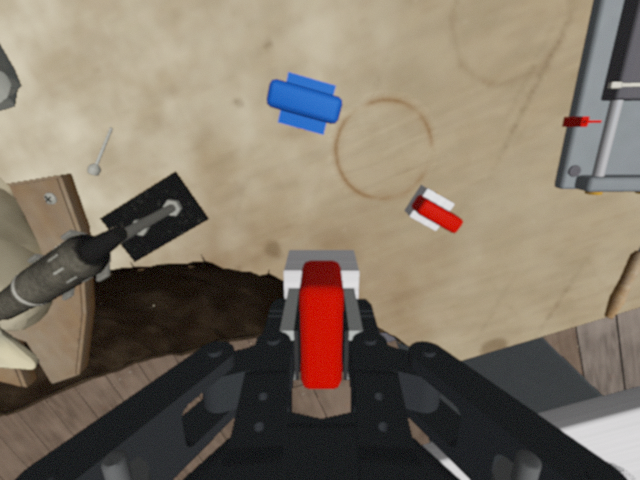

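```bash
python3 -m jog '[[-0.004,-0.04,0,0,0,0,0],[-0.008,-0.08,0,0,0,0,0],[-0.012,-0.12,0,0,0,0,0],[-0.016,-0.16,0,0,0,0,0],[-0.02,-0.2,0,0,0,0,0]]' 60;  python3 -m jog '[[0,-0.03,0,0,0,0,0],[0,-0.053,0,0,0,0,0],[0,-0.053,0,0,0,0,0],[0,-0.053,0,0,0,0,0]]' 60; python3 - <<'E'
from h import *
import pickle
manip.camera("side")
i=manip.camera_info("wrist");o=manip.get_obs();print(o['time'],o['tcp_pos'],o['contact_force'],o['width'])
a=manip.camera("wrist")[:,:,::-1]
cv2.imwrite("pics/w5.png",a);pickle.dump((i,o),open("w5.pkl","wb"))
E
```

```text
time: 3.35
tcp_pos: [0.4601, -0.0616, 0.3245]
ee_rot: [-0.569, 0.823, 0.0, -0.0]
contact_force: [1.2, 0.9, -0.6]
width: 0.196
time: 3.68
tcp_pos: [0.4606, -0.114, 0.3242]
ee_rot: [-0.567, 0.824, 0.0, -0.0]
contact_force: [0.7, -0.3, -1.1]
width: 0.197
3.7333 [ 0.46076337 -0.11320497  0.32428462] [-0.02850281 -0.71804104 -0.71157233] 0.20075465842724236
```

View pics/w5.png

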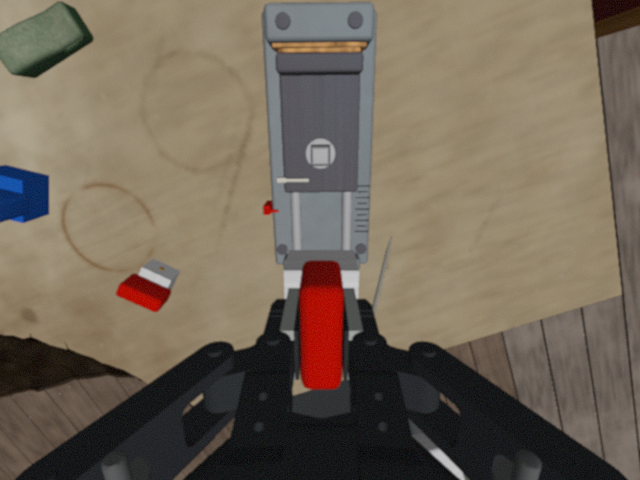

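Good view: the stub is at (320,154), the pointer line at about (292,181), the red mark line at about (273,209), and the bed's sides run almost vertically in the image. Zooming in for precise pixels.

```bash
python3 - <<'E'
from h import *
a=cv2.imread("pics/w5.png")
cv2.imwrite("pics/w5c.png",crop(a,255,125,130,100,6))
cv2.imwrite("pics/w5d.png",crop(a,255,0,130,140,4))
E
```

```text
(no output)
```

View pics/w5c.png

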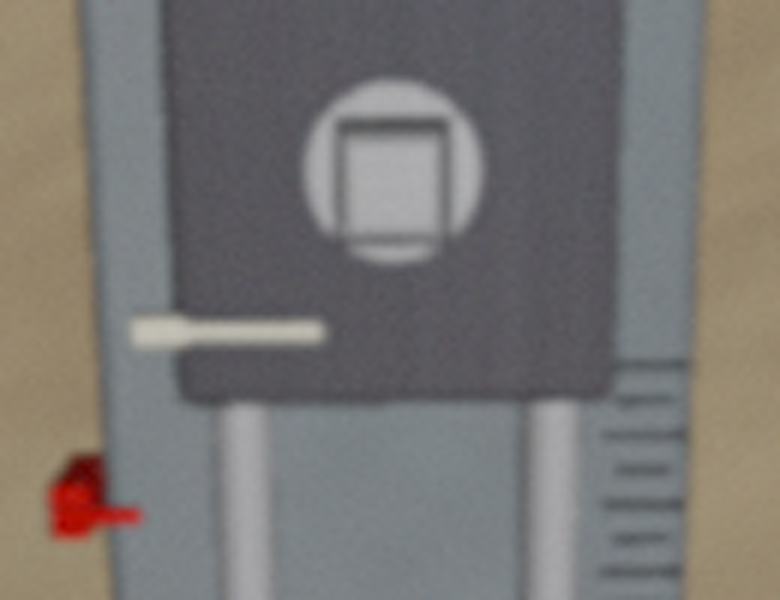

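View pics/w5d.png

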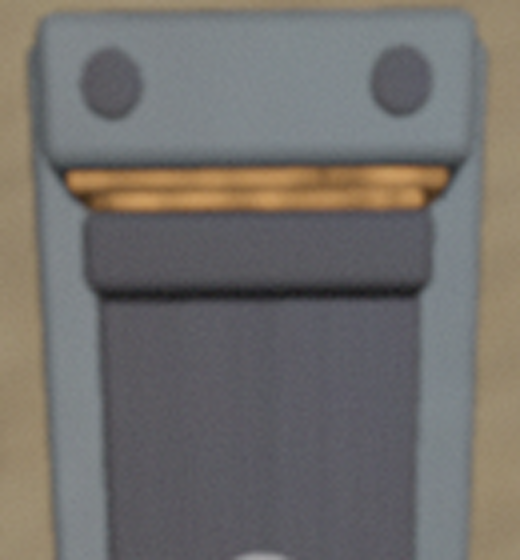

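```bash
python3 - <<'E'
from h import *
a=cv2.imread("pics/w5.png")
cv2.imwrite("pics/w5e.png",crop(a,270,240,110,160,5)[:, :])
E
```

```text
(no output)
```

View pics/w5e.png

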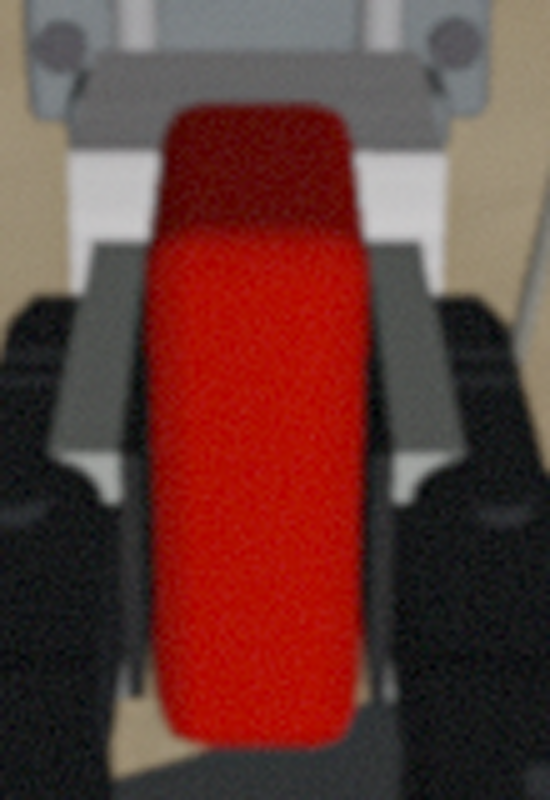

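```bash
python3 - <<'E'
from h import *
import pickle;i,o=pickle.load(open("w5.pkl","rb"))
R=Ro.from_quat(o['ee_rot']).as_matrix();p=o['tcp_pos'];print("z axis",R[:,2],"toolx yaw",np.degrees(np.arctan2(R[1,0],R[0,0])))
f,cx,cy,Rc,t=cam("w",i);c=-Rc.T@t
def pt(u,v,d): # plane tool z=d
    r=R.T@(Rc.T@np.array([(u-cx)/f,(v-cy)/f,1]));c0=R.T@(c-p);return c0+r*(d-c0[2])/r[2]
e=lambda u,v:(270+u/5,240+v/5)
for q,d in [((68,150),.178),((447,150),.178),((85,52),.206),((430,52),.206),((150,235),.146),((370,235),.146),((155,745),.146),((357,745),.146)]: print(q,pt(*e(*q),d).round(4))
q=lambda u,v,z:pz("w",255+u/6,125+v/6,z,i)
print("stub top",q(393,185,.05),"ring",q(394,172,.030),"foot outline",)
print("stub w",np.linalg.norm(q(333,178,.048)-q(450,178,.048)))
def yaw(a,b): d=a-b;return np.degrees(np.arctan2(d[1],d[0]))
print("bed edges yaw",yaw(q(83,60,.012),q(115,580,.012)),yaw(q(703,60,.012),q(682,580,.012)))
k=lambda u,v,z:pz("w",255+u/4,v/4,z,i)
print("cross",yaw(k(45,162,.048),k(470,162,.048))-90,yaw(q(180,403,.03),q(612,400,.03))-90, yaw(q(340,240,.048),q(447,239,.048))-90)
print("pointer",q(135,332,.032),"mark",q(140,516,.03),q(140,516,.012))
bx=np.array([np.cos(np.radians(-21)),np.sin(np.radians(-21)),0])
for z in(.012,.02,.03,.035):print(z,bx@(q(135,332,.032)-q(140,516,z)))
E
```

```text
z axis [-9.22042247e-04  3.25614826e-04 -9.99999522e-01] toolx yaw -110.82052511119886
(68, 150) [-0.018  -0.0171  0.178 ]
(447, 150) [ 0.0183 -0.0171  0.178 ]
(85, 52) [-0.0191 -0.0164  0.206 ]
(430, 52) [ 0.0194 -0.0164  0.206 ]
(150, 235) [-0.0081 -0.0245  0.146 ]
(370, 235) [ 0.0087 -0.0245  0.146 ]
(155, 745) [-0.0086  0.0242  0.146 ]
(357, 745) [0.0087 0.0241 0.146 ]
stub top [ 0.51835277 -0.13453647  0.05      ] ring [ 0.51808016 -0.13453143  0.03      ] foot outline
stub w 0.013881820912893942
bed edges yaw -19.942896608575406 -20.38260904963434
cross -20.78152370252063 -20.364175731403677 -20.241891321325426
pointer [ 0.51125656 -0.09607925  0.032     ] mark [ 0.48805609 -0.08662507  0.03      ] [ 0.48454784 -0.08278266  0.012     ]
0.012 0.029699806210082162
0.02 0.02763215009326594
0.03 0.025047579947245744
0.035 0.02375529487423562
```

```bash
python3 -m jog '[[0.029,-0.011,0,0,0,0.5,0],[0.058,-0.0215,0,0,0,0.5,0],[0.058,-0.0215,-0.025,0,0,0.5,0],[0.058,-0.0215,-0.05,0,0,0.5,0],[0.058,-0.0215,-0.05,0,0,0.5,0]]' 60; python3 -m jog '[[0,0,0,0,0,0,0],[0,0,0,0,0,0,0]]' 60; python3 - <<'E'
from h import *
import pickle
a=manip.camera("side")[:,:,::-1]
b=manip.camera("scene")[:,:,::-1]
i=manip.camera_info("wrist");o=manip.get_obs();print(o['time'],o['tcp_pos'],o['contact_force'],Ro.from_quat(o['ee_rot']).as_matrix()[:,0])
w=manip.camera("wrist")[:,:,::-1]
cv2.imwrite("pics/w6.png",w);pickle.dump((i,o),open("w6.pkl","wb"))
cv2.imwrite("pics/s6.png",np.hstack([crop(a,325,175,80,120,5),crop(b,310,205,80,120,5)]))
E
```

```text
time: 4.2
tcp_pos: [0.5177, -0.1332, 0.2699]
ee_rot: [-0.572, 0.82, 0.004, -0.004]
contact_force: [-1.7, -0.5, -1.9]
width: 0.201
time: 4.37
tcp_pos: [0.5198, -0.1336, 0.2758]
ee_rot: [-0.573, 0.82, -0.001, 0.0]
contact_force: [0.8, -0.0, -0.7]
width: 0.2
4.4667 [ 0.51974642 -0.13389174  0.27647745] [ 0.75494672  0.0988366  -0.23645313] [-3.44592230e-01 -9.38752044e-01 -8.91265484e-04]
```

View pics/s6.png

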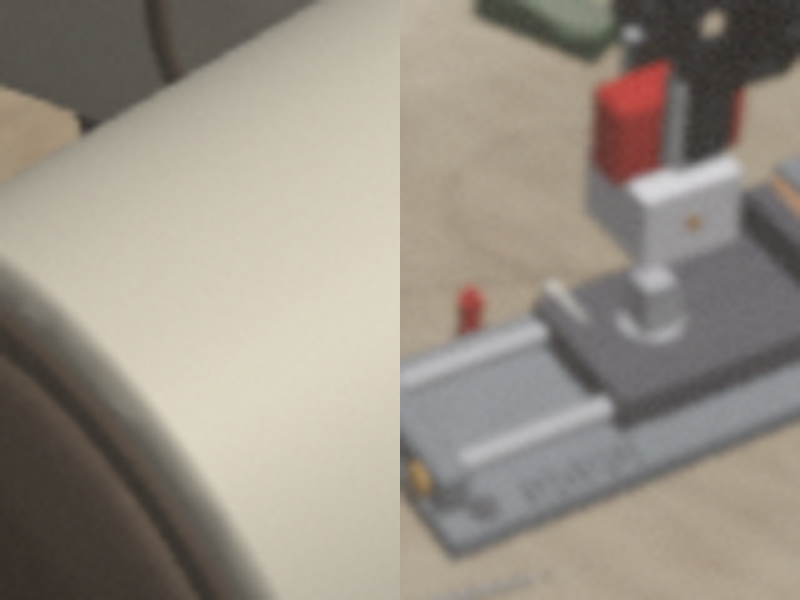

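View pics/w6.png

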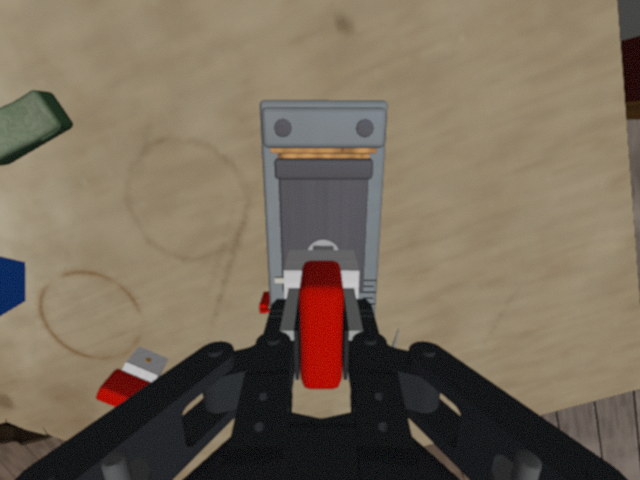

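```bash
python3 - <<'E'
from h import *
import pickle;i,o=pickle.load(open("w6.pkl","rb"))
R=Ro.from_quat(o['ee_rot']).as_matrix();p=o['tcp_pos']
g=lambda X:((proj("scene",X)-[310,205])*5+[400,0]).round(1)
for x in(-.018,.018):
  for y in(-.018,.018):
    print("hub",x,y,[g(p+R@[x,y+.0004,d]) for d in(.206,.178)])
y=np.radians(-20.35);Rb=np.array([[np.cos(y),-np.sin(y),0],[np.sin(y),np.cos(y),0],[0,0,1]])
for s in[(.007,.007),(-.007,.007),(.007,-.007),(-.007,-.007)]: print("stub",s,g([.5182,-.1345,0.048]+Rb@[*s,0]),g([.5182,-.1345,0.03]+Rb@[*s,0]))
q=lambda u,v,z:pz("w",u,v,z,i)
# ring top visible in w6
cv2.imwrite("pics/w6c.png",crop(cv2.imread("pics/w6.png"),255,225,130,90,6))
E
```

```text
hub -0.018 -0.018 [array([681.2, 175.7]), array([687. , 108.3])]
hub -0.018 0.018 [array([590. , 207.7]), array([593.8, 139.7])]
hub 0.018 -0.018 [array([742.7, 235.6]), array([750.1, 167.3])]
hub 0.018 0.018 [array([649.6, 269.9]), array([655., 201.])]
stub (0.007, 0.007) [665.8 259.5] [662.3 300.3]
stub (-0.007, 0.007) [630.5 272.3] [627.5 313.1]
stub (0.007, -0.007) [688.9 283.4] [685.  324.3]
stub (-0.007, -0.007) [653.4 296.5] [650.  337.5]
```

View pics/w6c.png

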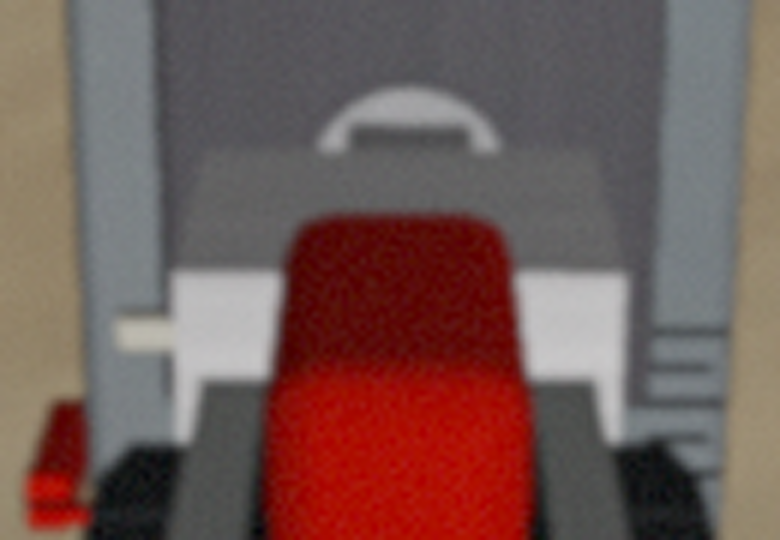

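```bash
python3 - <<'E'
from h import *
import pickle;i,o=pickle.load(open("w6.pkl","rb"));j,_=pickle.load(open("w5.pkl","rb"))
bx=np.array([np.cos(np.radians(-20.35)),np.sin(np.radians(-20.35)),0])
q5=lambda u,v,z:pz("w",255+u/6,125+v/6,z,j)
q6=lambda u,v,z:pz("w",255+u/6,225+v/6,z,i)
r=np.linalg.norm(q5(303,172,.03)-q5(485,172,.03))/2;print("r",r, np.linalg.norm(q5(394,79,.03)-q5(394,264,.03))/2)
print("ring centre from w6",q6(408,87,.03)-r*bx,"stub back",q6(410,127,.048)-.007*bx)
R=Ro.from_quat(o['ee_rot']).as_matrix();p=o['tcp_pos'];print(p)
f,cx,cy,Rc,t=cam("w",i);c=-Rc.T@t
def pt(u,v,d):
    r=R.T@(Rc.T@np.array([(u-cx)/f,(v-cy)/f,1]));c0=R.T@(c-p);return c0+r*(d-c0[2])/r[2]
print("hub",[(pt(255+u/6,225+v/6,d)).round(4) for u,v,d in[(172,270,.178),(628,270,.178),(200,150,.206),(607,150,.206)]])
E
```

```text
r 0.011575034888015858 0.011469619703889301
ring centre from w6 [ 0.51748622 -0.13408383  0.03      ] stub back [ 0.52341289 -0.1364104   0.048     ]
[ 0.51974642 -0.13389174  0.27647745]
hub [array([-0.018 , -0.0171,  0.178 ]), array([ 0.0184, -0.0172,  0.178 ]), array([-0.0184, -0.0166,  0.206 ]), array([ 0.0195, -0.0167,  0.206 ])]
```

```bash
python3 -m jog '[[-0.0012,-0.0008,-0.01,0,0,0,0],[-0.0012,-0.0008,-0.018,0,0,0,0],[-0.0012,-0.0008,-0.022,0,0,0,0],[-0.0012,-0.0008,-0.025,0,0,0,0],[-0.0012,-0.0008,-0.025,0,0,0,0]]' 60
```

```text
time: 4.93
tcp_pos: [0.518, -0.1353, 0.2489]
ee_rot: [-0.572, 0.82, 0.0, -0.0]
contact_force: [1.9, -0.3, -1.6]
width: 0.201
```

The bore is 7 mm over the stub with almost no force. Continuing down.

```bash
python3 -m jog '[[0,0,-0.004,0,0,0,0],[0,0,-0.008,0,0,0,0],[0,0,-0.012,0,0,0,0],[0,0,-0.012,0,0,0,0]]' 60;python3 -m jog '[[0,0,-0.002,0,0,0,0],[0,0,-0.003,0,0,0,0],[0,0,-0.003,0,0,0,0]]' 60
```

```text
time: 5.27
tcp_pos: [0.5181, -0.1352, 0.2369]
ee_rot: [-0.572, 0.82, 0.0, -0.0]
contact_force: [1.0, -0.3, -1.3]
width: 0.198
time: 5.52
tcp_pos: [0.5181, -0.1351, 0.2362]
ee_rot: [-0.572, 0.82, -0.0, -0.0]
contact_force: [-2.8, 0.7, 7.0]
width: 0.197
```

```bash
python3 -m jog '[[0,0,-0.002,0,0,0,0],[0,0,-0.002,0,0,0,0],[0,0,-0.002,0,0,0,0]]' 60; python3 - <<'E'
from h import *
i=manip.camera_info("wrist");o=manip.get_obs();print(o['time'],o['tcp_pos'],o['contact_force'],o['moment'])
b=manip.camera("scene")[:,:,::-1];w=manip.camera("wrist")[:,:,::-1]
cv2.imwrite("pics/s7.png",np.hstack([crop(b,310,205,80,120,5),crop(w,255,200,160,240,2.5)]))
import pickle;pickle.dump((i,o),open("w7.pkl","wb"));cv2.imwrite("pics/w7.png",w)
E
```

```text
time: 5.77
tcp_pos: [0.518, -0.1351, 0.2361]
ee_rot: [-0.572, 0.82, -0.001, 0.0]
contact_force: [-6.7, 3.1, 19.8]
width: 0.203
5.7667 [ 0.51804022 -0.13510084  0.23608593] [-6.71194975  3.12550529 19.84081989] [ 0.84951757  1.82926652 -0.11540522]
```

View pics/s7.png

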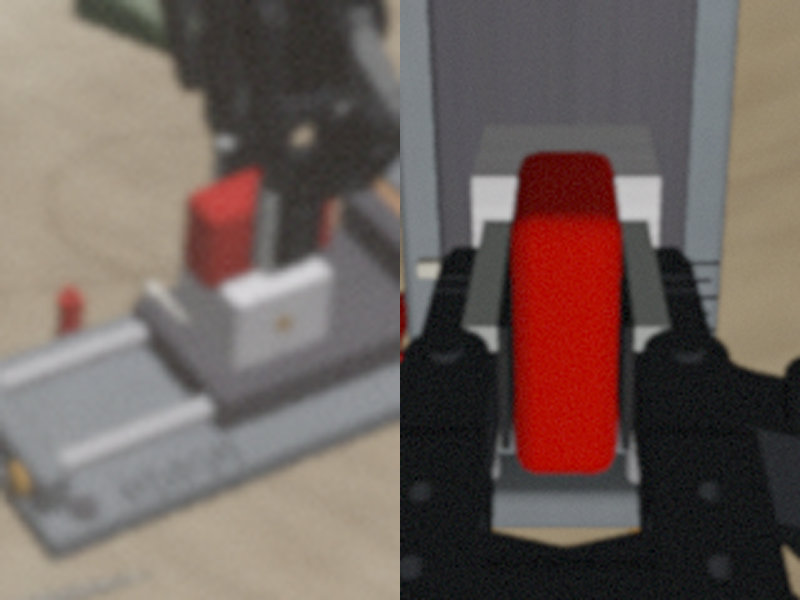

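The handle is seated (underside at about 30 mm, stationary under 20 N). I'll ease the press and start pulling along the bed's -x.

```bash
python3 -m jog '[[-0.004,0.0015,0.001,0,0,0,0],[-0.008,0.003,0.0015,0,0,0,0],[-0.012,0.0045,0.0015,0,0,0,0],[-0.016,0.006,0.0015,0,0,0,0],[-0.019,0.007,0.0015,0,0,0,0]]' 80; python3 -m jog '[[0,0,0,0,0,0,0],[0,0,0,0,0,0,0]]' 80;  python3 - <<'E'
from h import *
i=manip.camera_info("wrist");o=manip.get_obs();print(o['time'],o['tcp_pos'],o['contact_force'],o['moment'])
b=manip.camera("scene")[:,:,::-1];w=manip.camera("wrist")[:,:,::-1]
cv2.imwrite("pics/s8.png",np.hstack([crop(b,295,205,80,120,5),crop(w,255,200,160,240,2.5)]))
import pickle;pickle.dump((i,o),open("w8.pkl","wb"));cv2.imwrite("pics/w8.png",w)
E
```

```text
time: 6.28
tcp_pos: [0.5014, -0.1289, 0.2363]
ee_rot: [-0.573, 0.82, -0.004, 0.003]
contact_force: [5.7, -6.2, 0.6]
width: 0.197
time: 6.45
tcp_pos: [0.5013, -0.1289, 0.2363]
ee_rot: [-0.573, 0.82, -0.003, 0.003]
contact_force: [4.2, -6.5, 2.5]
width: 0.199
6.45 [ 0.50131426 -0.12888569  0.23629385] [ 4.23661826 -6.5001688   2.47466323] [-1.86667753 -1.25695055  0.02235675]
```

View pics/s8.png

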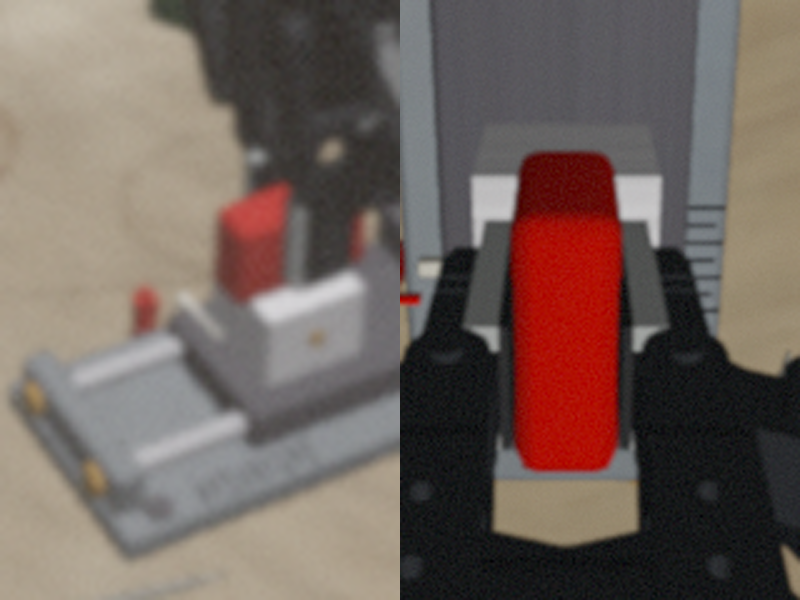

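View pics/w8.png

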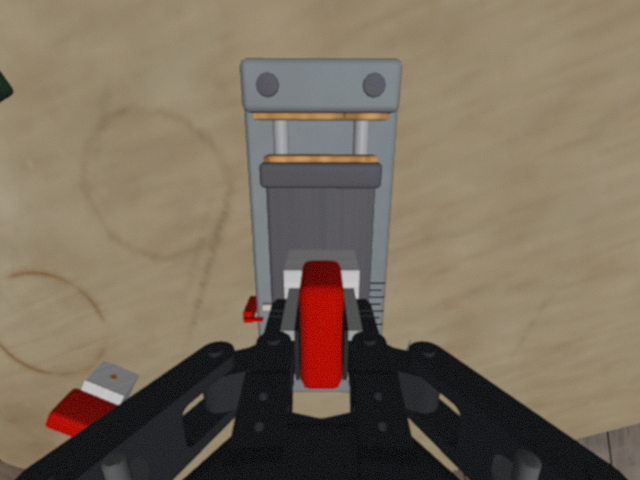

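The jaw is about 18 mm open with the handle still flat on the slide. The pointer (~(266,307) in the wrist view) is still short of the red mark line (~(261,319)). Measuring the remainder.

```bash
python3 - <<'E'
from h import *
cv2.imwrite("pics/w8c.png",crop(cv2.imread("pics/w8.png"),235,285,60,50,12))
E
```

View pics/w8c.png

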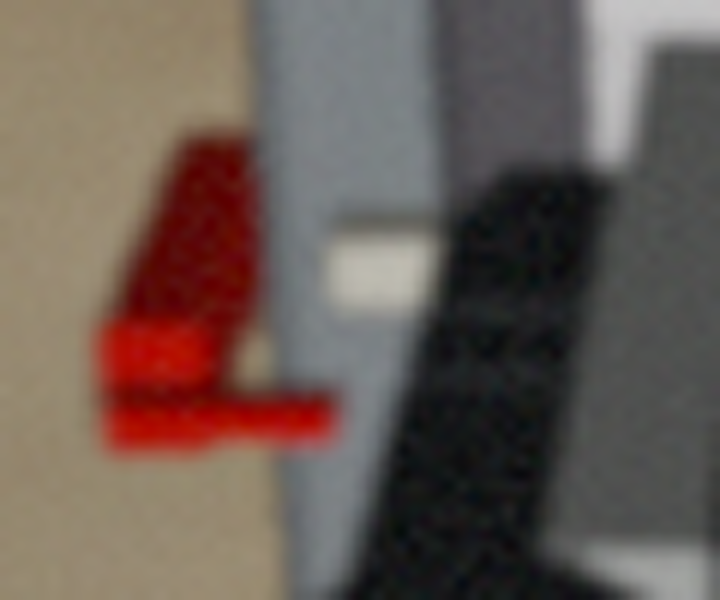

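```bash
cat >> h.py <<'E'
def triw(obs):
    A=[];b=[]
    for i,u,v in obs:
        f,cx,cy,R,t=cam("w",i); d=R.T@np.array([(u-cx)/f,(v-cy)/f,1]); d/=np.linalg.norm(d); c=-R.T@t; P=np.eye(3)-np.outer(d,d); A.append(P);b.append(P@c)
    X=np.linalg.lstsq(np.vstack(A),np.hstack(b),rcond=None)[0]
    return X,[np.array([u,v])-proj("w",X,i) for i,u,v in obs]
E
python3 - <<'E'
from h import *
import pickle
i5,o5=pickle.load(open("w5.pkl","rb"));i8,o8=pickle.load(open("w8.pkl","rb"))
print("mark",triw([(i5,255+140/6,125+515/6),(i8,235+335/12,285+420/12)]))
bx=np.array([np.cos(np.radians(-20.35)),np.sin(np.radians(-20.35)),0])
i7,o7=pickle.load(open("w7.pkl","rb"))
m=bx@(o7['tcp_pos']-o8['tcp_pos']);print("pulled",m)
# pointer height: choose z so w5 pointer - w8 pointer = m (stub tip left end)
for z in(.026,.03,.034,.038):
  a=pz("w",255+130/6,125+332/6,z,i5);b=pz("w",235+325/12,285+272/12,z,i8)
  print(z,bx@(a-b),a,b,"rem",[round(bx@(b-pz("w",235+335/12,285+420/12,zm,i8)),4) for zm in(.026,.03,.034,.038)])
E
```

```text
mark (array([ 0.48814999, -0.0865702 ,  0.02970069]), [array([0.06377295, 0.00846051]), array([-0.08576714, -0.00873071])])
pulled 0.01784336962312342
0.026 0.01773030438202197 [ 0.5108436  -0.09438576  0.026     ] [ 0.49432327 -0.08794133  0.026     ] rem [np.float64(0.0086), np.float64(0.0061), np.float64(0.0036), np.float64(0.001)]
0.03 0.016057835300822994 [ 0.51127193 -0.09511122  0.03      ] [ 0.49623197 -0.08948488  0.03      ] rem [np.float64(0.0109), np.float64(0.0084), np.float64(0.0059), np.float64(0.0034)]
0.034 0.01438536621962393 [ 0.51170027 -0.09583668  0.034     ] [ 0.49814068 -0.09102843  0.034     ] rem [np.float64(0.0132), np.float64(0.0107), np.float64(0.0082), np.float64(0.0057)]
0.038 0.012712897138425014 [ 0.5121286  -0.09656215  0.038     ] [ 0.50004939 -0.09257198  0.038     ] rem [np.float64(0.0156), np.float64(0.013), np.float64(0.0105), np.float64(0.008)]
```

```bash
python3 -m jog '[[-0.0025,0.0007,0,0,0,0,0],[-0.005,0.0014,0,0,0,0,0],[-0.0072,0.0021,0,0,0,0,0],[-0.0072,0.0021,0,0,0,0,0],[-0.0072,0.0021,0,0,0,0,0]]' 80;  python3 - <<'E'
from h import *
i=manip.camera_info("wrist");o=manip.get_obs();print(o['time'],o['tcp_pos'],o['contact_force'],o['moment'])
b=manip.camera("scene")[:,:,::-1];w=manip.camera("wrist")[:,:,::-1]
cv2.imwrite("pics/w9c.png",crop(w,225,285,70,60,11))
cv2.imwrite("pics/s9.png",crop(b,295,225,80,70,8))
import pickle;pickle.dump((i,o),open("w9.pkl","wb"));cv2.imwrite("pics/w9.png",w)
E
```

```text
time: 6.97
tcp_pos: [0.4947, -0.1266, 0.2363]
ee_rot: [-0.573, 0.82, -0.004, 0.004]
contact_force: [6.4, -6.0, 1.8]
width: 0.196
6.9667 [ 0.49473121 -0.12664021  0.23633047] [ 6.44284083 -5.95181298  1.81201941] [-1.72653355e+00 -1.62505394e+00  1.43000796e-03]
```

View pics/w9c.png

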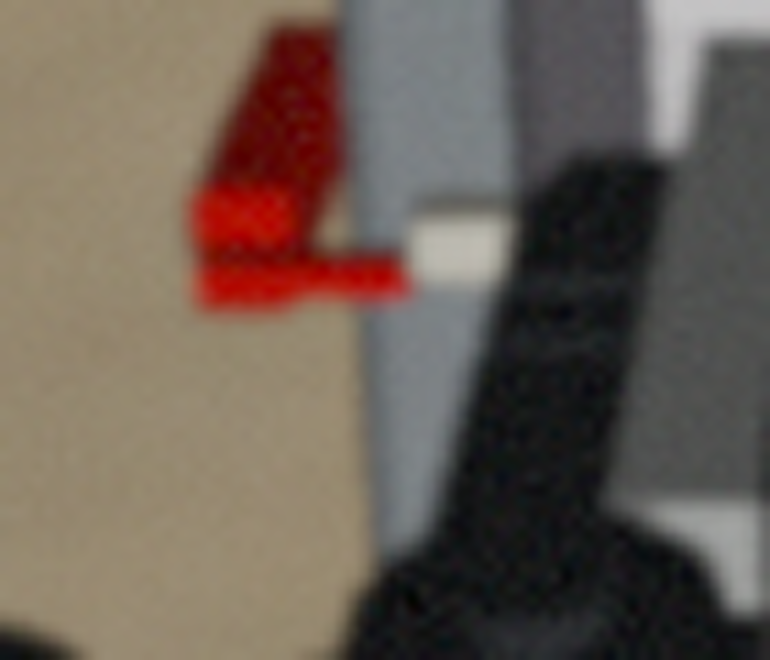

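View pics/s9.png

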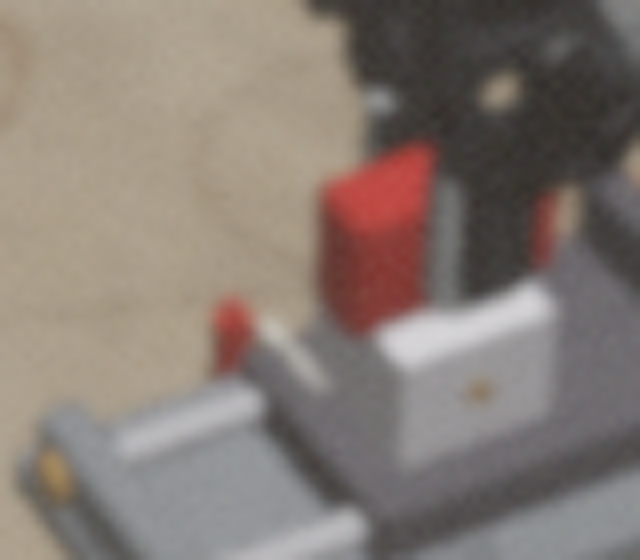

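```bash
python3 - <<'E'
from h import *
w7=cv2.imread("pics/w7.png");w6=cv2.imread("pics/w6.png");w5=cv2.imread("pics/w5.png")
cv2.imwrite("pics/p.png",np.hstack([crop(w5,255,165,40,50,6.5),crop(w6,250,260,40,50,6.5),crop(w7,250,290,40,50,6.5)]))
E
```

```text
(no output)
```

View pics/p.png

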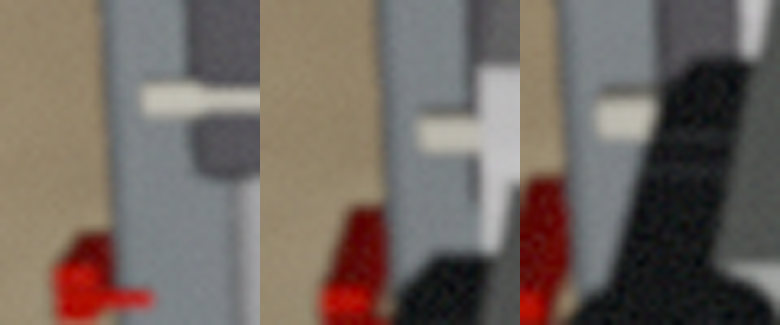

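```bash
python3 - <<'E'
from h import *
import pickle
I={k:pickle.load(open(f"w{k}.pkl","rb")) for k in(5,6,7,8,9)}
i={k:v[0] for k,v in I.items()}
p5=(276.7,180.5);p6=(274.3,280.6);p7=(261.85,308.2)
print("ptr 567",triw([(i[5],*p5),(i[6],*p6),(i[7],*p7)]));print("ptr56",triw([(i[5],*p5),(i[6],*p6)])[0],"57",triw([(i[5],*p5),(i[7],*p7)])[0])
m5=(255+140/6,125+515/6);m8=(235+335/12,285+420/12);m9=(225+405/11,285+279/11)
print("mark",triw([(i[5],*m5),(i[8],*m8),(i[9],*m9)]),triw([(i[5],*m5),(i[9],*m9)])[0])
bx=np.array([np.cos(np.radians(-20.35)),np.sin(np.radians(-20.35)),0])
P=(225+412/11,285+248/11)
for z in(.028,.029,.03,.031,.032): print(z,[round(1e3*bx@(pz("w",*P,z,i[9])-pz("w",*m9,zm,i[9])),2) for zm in(.028,.029,.03,.031,.032)])
print("tcp moved since shut",bx@(I[7][1]['tcp_pos']-I[9][1]['tcp_pos']))
E
```

```text
ptr 567 (array([ 0.5111064 , -0.09508175,  0.0297865 ]), [array([-0.04930908,  0.00051417]), array([-0.01716335, -0.03927174]), array([0.08577459, 0.04402435])])
ptr56 [ 0.5111044  -0.09503989  0.02968999] 57 [ 0.51110343 -0.09509435  0.02983263]
mark (array([ 0.48823566, -0.08649113,  0.02982503]), [array([0.21421628, 0.0326336 ]), array([ 0.12496978, -0.04437716]), array([-0.41749049,  0.00727482])]) [ 0.48828007 -0.08648997  0.02995717]
0.028 [np.float64(1.92), np.float64(1.33), np.float64(0.74), np.float64(0.15), np.float64(-0.44)]
0.029 [np.float64(2.5), np.float64(1.91), np.float64(1.32), np.float64(0.73), np.float64(0.14)]
0.03 [np.float64(3.08), np.float64(2.49), np.float64(1.9), np.float64(1.31), np.float64(0.72)]
0.031 [np.float64(3.66), np.float64(3.07), np.float64(2.48), np.float64(1.89), np.float64(1.3)]
0.032 [np.float64(4.24), np.float64(3.65), np.float64(3.06), np.float64(2.47), np.float64(1.88)]
tcp moved since shut 0.024796414001892184
```

Pointer and mark triangulate to the same height (29.8 mm), so the picture can be compared directly, and about 1.9 mm remains.

```bash
python3 -m jog '[[-0.0009,0.0002,0,0,0,0,0],[-0.0018,0.0004,0,0,0,0,0],[-0.0018,0.0004,0,0,0,0,0],[-0.0018,0.0004,0,0,0,0,0],[-0.0018,0.0004,0,0,0,0,0]]' 80;  python3 - <<'E'
from h import *
i=manip.camera_info("wrist");o=manip.get_obs();print(o['time'],o['tcp_pos'],o['contact_force'],o['moment'])
w=manip.camera("wrist")[:,:,::-1]
cv2.imwrite("pics/w10c.png",crop(w,225,285,70,60,11))
import pickle;pickle.dump((i,o),open("w10.pkl","wb"));cv2.imwrite("pics/w10.png",w)
E
```

```text
time: 7.48
tcp_pos: [0.4933, -0.1262, 0.2364]
ee_rot: [-0.573, 0.82, -0.004, 0.004]
contact_force: [7.3, -5.3, 1.6]
width: 0.197
7.4833 [ 0.4932906  -0.12622487  0.23635464] [ 7.25037407 -5.32168096  1.57670929] [-1.73728826 -1.84929942  0.03278171]
```

View pics/w10c.png

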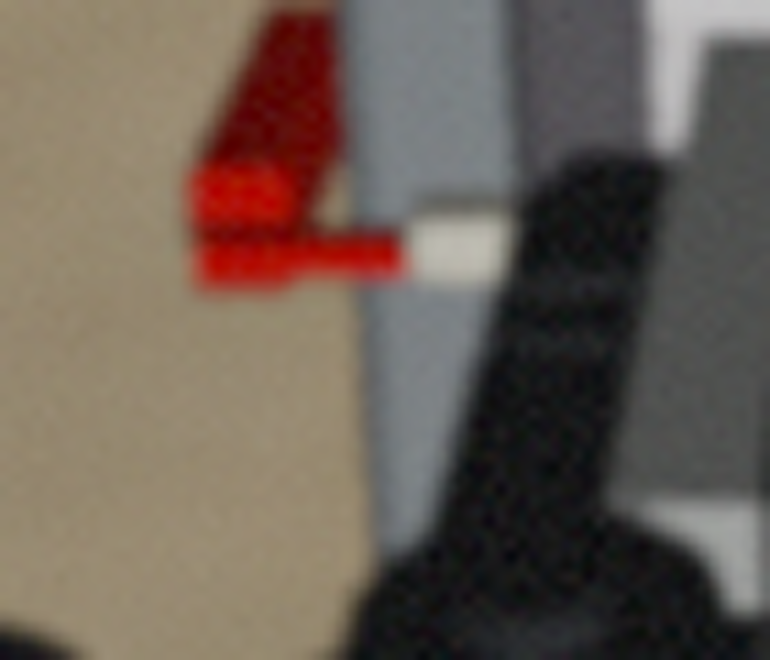

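```bash
python3 -m jog '[[-0.0005,0.0001,0,0,0,0,0],[-0.0005,0.0001,0,0,0,0,0],[-0.0005,0.0001,0,0,0,0,0],[-0.0005,0.0001,0,0,0,0,0],[-0.0005,0.0001,0,0,0,0,0]]' 80;  python3 - <<'E'
from h import *
i=manip.camera_info("wrist");o=manip.get_obs();print(o['time'],o['tcp_pos'],o['contact_force'],o['width'])
w=manip.camera("wrist")[:,:,::-1];b=manip.camera("scene")[:,:,::-1]
cv2.imwrite("pics/w11c.png",crop(w,225,285,70,60,11))
cv2.imwrite("pics/s11.png",crop(b,290,215,90,75,8));cv2.imwrite("pics/w11.png",w)
h=cv2.cvtColor(w,cv2.COLOR_BGR2HSV)[285:345,225:295].astype(int)
# sub-pixel centres from brightness profiles
v=cv2.cvtColor(w,cv2.COLOR_BGR2LAB).astype(float)
r=np.array([v[298:318,c,1]-128 for c in range(255,261)]).mean(0);r=np.clip(r-.3*r.max(),0,None);print("mark row",(r*np.arange(298,318)).sum()/r.sum())
g=np.array([v[298:318,c,0] for c in range(264,269)]).mean(0);g0=np.clip(g-170,0,None) if 0 else np.clip(g-(g.max()+np.median(g))/2,0,None);print("ptr row",(g0*np.arange(298,318)).sum()/g0.sum())
E
```

```text
time: 7.95
tcp_pos: [0.4929, -0.1261, 0.2363]
ee_rot: [-0.573, 0.82, -0.004, 0.004]
contact_force: [6.5, -5.7, 0.7]
width: 0.194
7.95 [ 0.49290987 -0.12611639  0.23633321] [ 6.51943899 -5.66235804  0.70527044] 0.19358428647070003
mark row 307.481884057971
ptr row 307.3883806038426
```

View pics/w11c.png

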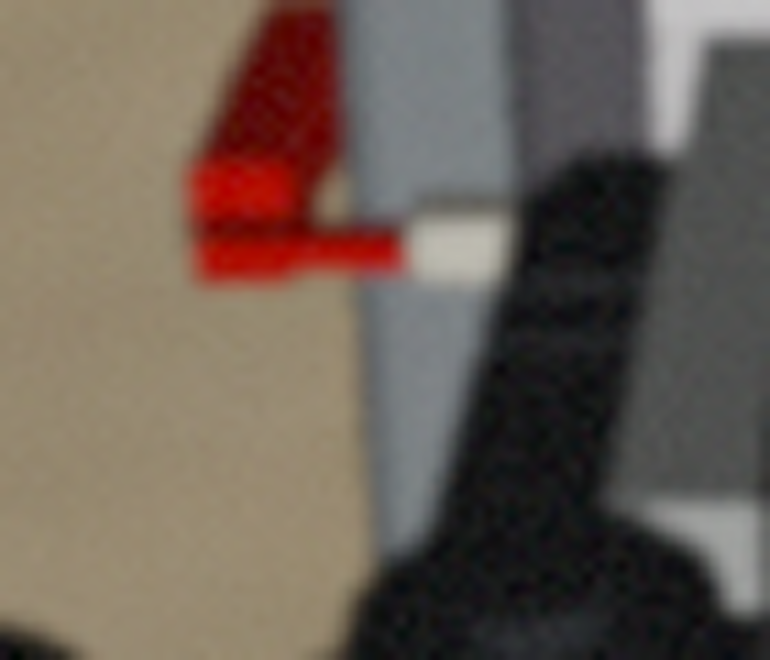

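View pics/s11.png

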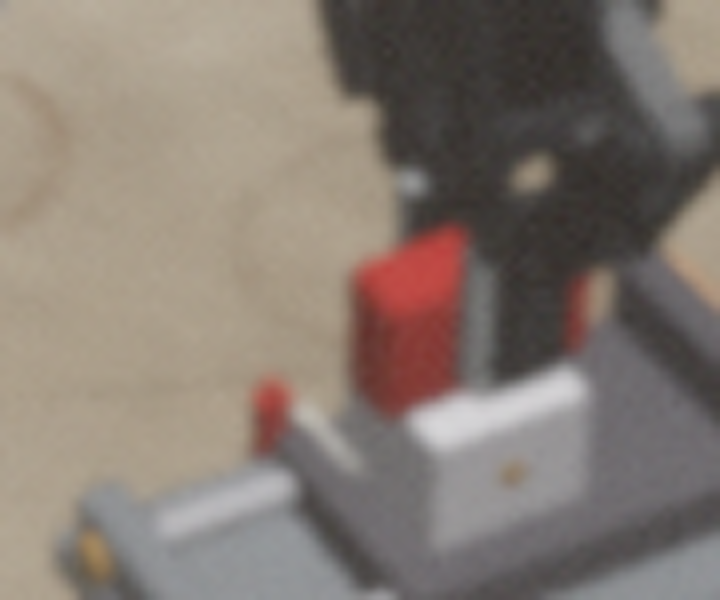

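The pointer and mark are level to 0.1 px (rows 307.4 and 307.5). I'll add a slight down-press to keep the handle seated, settle, and recheck.

```bash
python3 -m jog '[[0,0,-0.0005,0,0,0,0],[0,0,-0.001,0,0,0,0],[0,0,-0.001,0,0,0,0],[0,0,-0.001,0,0,0,0],[0,0,-0.001,0,0,0,0]]' 80;python3 -m jog '[[0,0,0,0,0,0,0],[0,0,0,0,0,0,0],[0,0,0,0,0,0,0],[0,0,0,0,0,0,0],[0,0,0,0,0,0,0]]' 80;  python3 - <<'E'
from h import *
i=manip.camera_info("wrist");o=manip.get_obs();print(o['time'],o['tcp_pos'],o['contact_force'],o['width'])
w=manip.camera("wrist")[:,:,::-1];b=manip.camera("side")[:,:,::-1]
cv2.imwrite("pics/w12.png",w)
v=cv2.cvtColor(w,cv2.COLOR_BGR2LAB).astype(float)
r=np.array([v[298:318,c,1]-128 for c in range(255,261)]).mean(0);r=np.clip(r-.3*r.max(),0,None);print("mark row",(r*np.arange(298,318)).sum()/r.sum())
g=np.array([v[298:318,c,0] for c in range(264,269)]).mean(0);g0=np.clip(g-(g.max()+np.median(g))/2,0,None);print("ptr row",(g0*np.arange(298,318)).sum()/g0.sum())
cv2.imwrite("pics/w12c.png",np.hstack([crop(w,225,285,60,60,6.5),crop(w,265,235,120,180,2.1666)]))
cv2.imwrite("pics/side12.png",b)
E
```

```text
time: 8.47
tcp_pos: [0.4933, -0.1262, 0.2363]
ee_rot: [-0.573, 0.819, -0.005, 0.005]
contact_force: [7.2, -5.8, 5.3]
width: 0.195
time: 8.88
tcp_pos: [0.4933, -0.1262, 0.2363]
ee_rot: [-0.573, 0.819, -0.005, 0.005]
contact_force: [6.9, -6.7, 4.7]
width: 0.195
8.8833 [ 0.49334071 -0.12623553  0.23631358] [ 6.93252469 -6.66797677  4.72311852] 0.19473389822784484
mark row 308.5242718446602
ptr row 307.5403755868545
```

View pics/w12c.png

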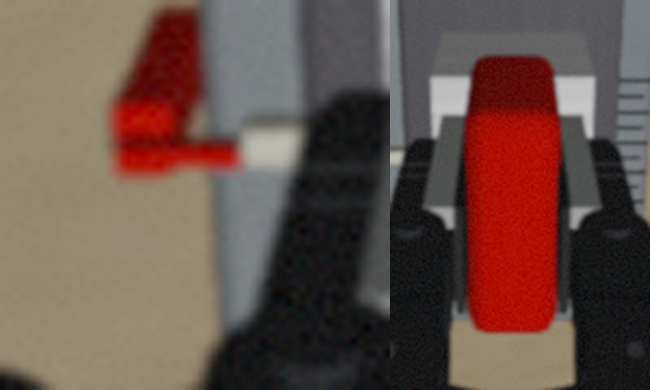

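View pics/side12.png

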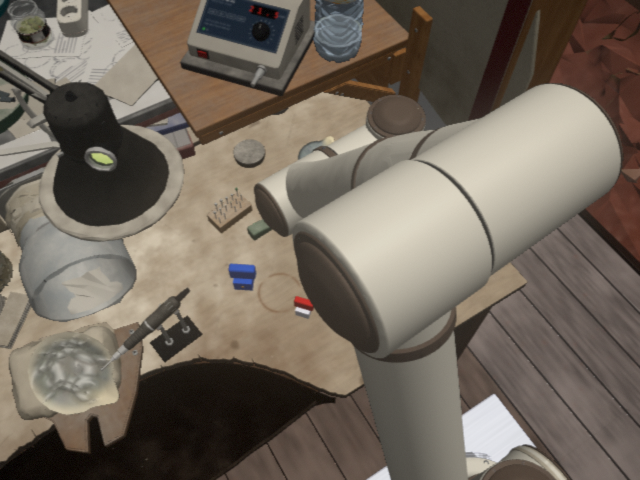

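The press let the jaw creep back about 0.5 mm, and the tool shows a slight tilt. I'll work out both corrections.

```bash
python3 - <<'E'
from h import *
o=manip.get_obs();R=Ro.from_quat(o['ee_rot']).as_matrix();z=R[:,2];print(z,np.degrees(np.cross(z,[0,0,-1])),np.degrees(np.arctan2(R[1,0],R[0,0])),o['joint_torque'].round(1))
E
```

```text
[ 0.01307318 -0.00235404 -0.99991177] [0.13487672 0.7490381  0.        ] -110.06748148346381 [  2.2 -30.5   8.1   0.4  -1.6   0. ]
```

```bash
python3 -m jog '[[0.0005,-0.0001,0,0.05,0.3,0,0],[0.001,-0.0002,0,0.1,0.6,0,0],[0.0012,-0.0003,0,0.1,0.7,0,0],[0.0012,-0.0003,0,0.1,0.7,0,0],[0.0012,-0.0003,0,0.1,0.7,0,0]]' 80; cat > chk.py <<'E'
from h import *
import sys
i=manip.camera_info("wrist");o=manip.get_obs();R=Ro.from_quat(o['ee_rot']).as_matrix();print(o['time'],o['tcp_pos'],o['contact_force'],o['width'],"tilt",R[:,2])
w=manip.camera("wrist")[:,:,::-1];b=manip.camera("scene")[:,:,::-1]
n=sys.argv[1];cv2.imwrite(f"pics/w{n}.png",w)
v=cv2.cvtColor(w,cv2.COLOR_BGR2LAB).astype(float)
r=np.array([v[296:320,c,1]-128 for c in range(255,261)]).mean(0);r=np.clip(r-.3*r.max(),0,None);print("mark row",(r*np.arange(296,320)).sum()/r.sum())
g=np.array([v[296:320,c,0] for c in range(264,269)]).mean(0);g0=np.clip(g-(g.max()+np.median(g))/2,0,None);print("ptr row",(g0*np.arange(296,320)).sum()/g0.sum())
cv2.imwrite(f"pics/w{n}c.png",np.hstack([crop(w,225,285,60,60,6.5),crop(b,295,225,60,60,6.5)]))
E
python3 chk.py 13
```

```text
time: 9.4
tcp_pos: [0.4949, -0.1265, 0.2363]
ee_rot: [-0.573, 0.82, -0.001, 0.001]
contact_force: [6.5, -5.2, 3.3]
width: 0.197
9.4 [ 0.49485742 -0.12645324  0.23628757] [ 6.45957269 -5.18292537  3.34440389] 0.19734372437765724 tilt [ 2.53011973e-03 -3.82200327e-04 -9.99996726e-01]
mark row 307.4749721913237
ptr row 307.052968816745
```

View pics/w13c.png

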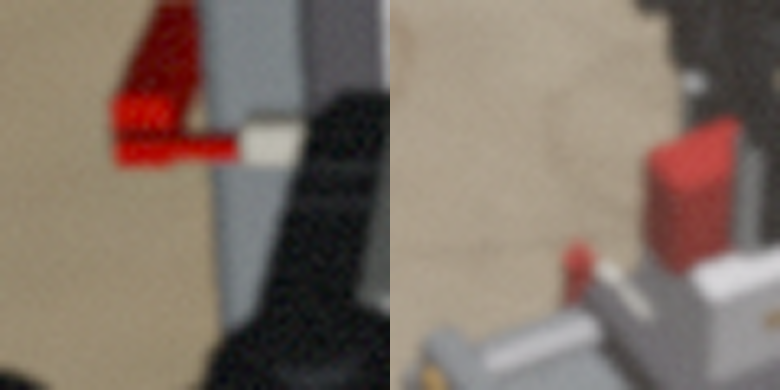

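```bash
python3 -m jog '[[-0.0003,0.0001,0,0,0,0,0],[-0.0003,0.0001,0,0,0,0,0],[-0.0003,0.0001,0,0,0,0,0],[-0.0003,0.0001,0,0,0,0,0],[-0.0003,0.0001,0,0,0,0,0]]' 80; python3 -m jog '[[0,0,0,0,0,0,0],[0,0,0,0,0,0,0],[0,0,0,0,0,0,0],[0,0,0,0,0,0,0],[0,0,0,0,0,0,0]]' 80;python3 chk.py 14;python3 -m jog '[[0,0,0,0,0,0,0],[0,0,0,0,0,0,0],[0,0,0,0,0,0,0],[0,0,0,0,0,0,0],[0,0,0,0,0,0,0]]' 80;python3 chk.py 15
```

```text
time: 9.92
tcp_pos: [0.4946, -0.1264, 0.2363]
ee_rot: [-0.573, 0.82, -0.001, 0.001]
contact_force: [7.4, -6.0, 1.9]
width: 0.194
time: 10.33
tcp_pos: [0.4946, -0.1263, 0.2363]
ee_rot: [-0.573, 0.82, -0.001, 0.001]
contact_force: [7.7, -5.8, 3.3]
width: 0.196
10.3333 [ 0.49462003 -0.12634364  0.23628782] [ 7.70414942 -5.75583274  3.33288699] 0.19628614155256296 tilt [ 2.77786301e-03 -4.12204816e-04 -9.99996057e-01]
mark row 307.0866192630899
ptr row 307.056652360515
time: 10.85
tcp_pos: [0.4946, -0.1264, 0.2363]
ee_rot: [-0.573, 0.82, -0.001, 0.001]
contact_force: [6.3, -5.8, 4.0]
width: 0.193
10.85 [ 0.49463207 -0.12635414  0.23629588] [ 6.34807836 -5.78959466  4.02981403] 0.1929373685255714 tilt [ 2.81862028e-03 -4.35803298e-04 -9.99995933e-01]
mark row 307.0789644012945
ptr row 307.06159260888694
```

View pics/w15c.png

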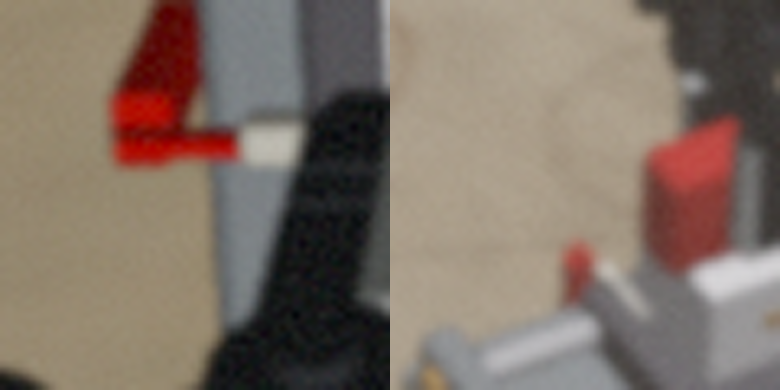

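View pics/w15.png

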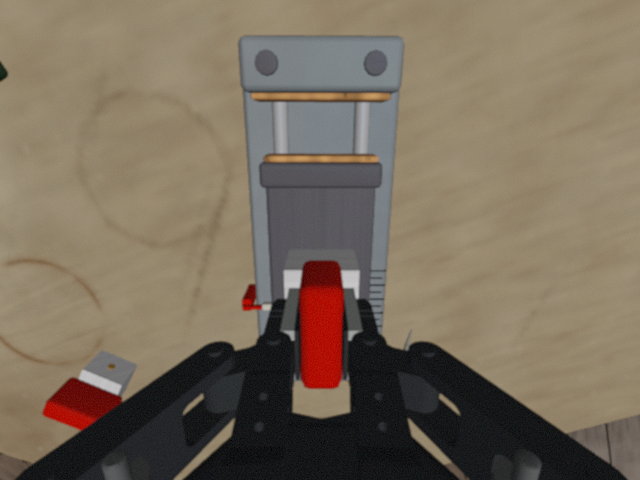

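The pointer and mark are both at row 307.1 and steady over 0.5 s. The tool is upright, the grip is firm and the handle is flat on the slide. Handing in.

```bash
python3 -c "
from station import manip
print(manip.sign_off())"
```

```text
the job is handed in; nothing more can be done
None
```

I gripped the larger red handle, fitted it onto the stub with the jaw shut, and pulled the jaw open by it to the red mark. I handed in at about 10.9 s, still gripping the handle at 80 N and holding the jaw there.

**Seating:** the handle stopped going down with its underside at 30 mm and did not move under a 20 N press. At hand-in it was still pressed down with about 4 N, with the tool about 0.2° off upright.

**Pointer at the mark:** at the last check both were at wrist-image row 307.1, less than 0.1 mm apart in the picture, and steady over the last 0.5 s. Both index lines triangulated to the same height, so their rows compare directly.

**Corrections and doubts:**
- A late down-press let the jaw creep back about 0.5 mm. I corrected that, along with a 0.75° tool tilt.
- A steady side force of about 3 N across the bed remained at the end.
- The side camera was blocked by the arm, so the final checks rest on the wrist and scene views.
- I never went near the shell, file or polishing bar. I did not check their final positions separately.

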